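# Lock the push-and-turn cap on the disinfectant canister

## Robot

A 6-joint arm with a two-finger parallel gripper is mounted at the origin on the work surface. World frame = base frame: x ahead of the robot, y to its left, z up, the work surface at z = 0. Lengths are in m, angles in rad, forces in N, time in s.
With the tool pointing down it reaches from about 0.375 to 0.9 m from the base axis. Payload 3.1 kg.
Tool frame: the origin (TCP) lies between the finger pads; the fingertips stand 22 mm ahead of it and the grasp point (between the pads) lies 3 mm ahead of it; z points along the fingers, y is the direction in which the jaws open and shut (so a half turn about z gives the same grasp; the last joint's range is limited). The gripper opens to 87 mm and grips with 3 to 60 N. Pads are 19 mm wide; open, the fingers measure 117 mm over their backs; the gripper's body (75 mm by 190 mm) begins 51 mm behind the grasp point.
Start: joints at [1.099, 0.527, 1.433, -0, 1.181, -0.178], TCP at [0.181, 0.598, 0.245] pointing down, gripper open.
Joint ranges: [-3.08, 3.08], [-0.75, 2.2], [0.22, 2.44], [-1.43, 4.57], [0, 2.65], [-2.85, 2.85]. Speed limits (rad/s): [2.79, 2.79, 3.14, 3.14, 3.14, 3.14].

## Interface

Orientations are given as a unit quaternion [x, y, z, w].
In Python, from rig import get_obs, camera, get_calibration, hand_in, search_frame gives the robot as it stands.
- The arm moves only by the shell command python3 -m jog 'ROWS' [FORCE]. ROWS is JSON, a list of rows, each an object with "grip": the closure in counts, from 0 (fully open) to 255 (shut); "travel": the shift along the world's x, y, z in cm, a list of three; "twist": the turn about the world's z in degrees. A call has 1 to 8 rows; each row shifts and turns the commanded pose from where the row before left it; what a row does not reach is not made up. A row lasts 1/10 s, in which the tool goes at most 50 mm and 8.59 degrees, less where a joint would pass 70% of its speed; a pose out of reach is approached as far as the arm can. A call is refused whole if a number of a shift passes 5 or a number of a turn 8.59, either way. A call with a gripper value outside its range is refused whole. The fingers move at their own pace and stop on an object; FORCE is the grip in N (left out, the last holds). Time passes only in rows, so rows that do not move let the fingers close. It gives the time, the measured TCP pose, the force and the opening at its end, in the units of the state.
- get_obs(): the state, without advancing time (a new reading comes with each control period).
- camera(name): name is "scene" or "top" or "wrist"; returns the picture (480x640x3 uint8, red, green, blue); there is no depth.
- get_calibration(name): a dict with "fx", "fy", "cx", "cy" (pixels), "R" (3x3) and "t" (3): a world point X has camera coordinates R X + t; the wrist camera has in their place "T_tool_cam" (4x4, takes a point from camera to tool coordinates, whose origin is the TCP and whose axes are the flange's). Camera axes: x right, y down, z forward; pixel columns grow to the right and rows downward; lengths in m; the calibration is good to about 2 mm. The wrist camera is an equidistant fisheye: a pixel r from the principal point sees the ray r / f radians off the axis. A picture is of the moment at which its call begins: read the wrist's pose just before it. get_calibration takes no time and is no camera call.
- hand_in(): hands the job in, once; it reports no verdict.
Trained networks look in the newest picture that a camera, given by its name, has taken for a name from the list of things; names that differ only in an ending like _2 or _b are one class to them, and where a whole thing is asked for, a point or a joint stands for the part that bears it (a point fixed in the world has none). Each returns a list of dicts, best first, with "p" (0 to 1); they miss things now and then, are a little off and sometimes report something else, mostly with a low value. They report only what shows in the picture. A call takes as long as a camera call.
- search_frame(target, camera): "at" ([x, y, z] in m, in world coordinates, good to about 4 mm: the middle of the surface that is visible of it).
The state is a dict: "time": time; "q": joint angles; "joint_velocities": joint speeds; "joint_torque": joint torques, N m; "position": TCP position; "tool_rot": TCP orientation; "ft_force": force on the tool from outside, world axes, zero at the start; "moment": the same for the moment, N m; "grip_width": finger opening in m.
Only numpy, scipy, OpenCV 4.12 (cv2) and the standard library are available. Lean on these libraries where they do the work, as an engineer would, in place of code of your own. Each camera call takes 0.05 s, during which the arm holds its last target. There are 200 camera calls.

## Task

Close the disinfectant canister on the lab bench with its black push-and-turn cap, the one with the grip bar on top: set it over the neck, feel for the angle at which its inner lugs drop through the gaps of the collar, then press it down gently against the sprung seal and turn it clockwise until it meets the stop, and let go so that it stays locked down by itself. Never force it: at no moment may cap and canister bear on each other with more than about 60 N in all, pressing or twisting. Leave the other things on the bench where they are.

Things in the scene. Friction and masses are not known exactly. Their poses are not given: they have to be found in the camera images.
- cap: Loose black cap standing on the bench, open side down, about 60 g: round shell 61 mm across, 20.5 mm high (53 mm inner width, 16.5 mm inner depth), with a straight grip bar across its top, 54 mm long, 14 mm thick, from 20.5 to 46.5 mm above the underside. Origin: centre of the underside, z up, x along the bar. Half a turn gives the same cap.
- bar_top (a point): Centre of the top face of the cap's grip bar, 46.5 mm above the cap's underside; x along the bar.
- lugs (a point): Point on the cap's axis midway between its two inner lugs, 4 mm above the underside; axes as the cap's. The lugs lie under the two ends of the bar (at +x and -x), 12.5 mm wide, 4 mm thick (2 to 6 mm above the underside), reaching in from the shell to 20.5 mm from the axis.
- canister: Fixed white flat-sided can, 128 x 98 mm, 99 mm high, in a steel tray 150 x 120 mm screwed to the bench. Origin: centre of the tray's underside on the bench, x along the long side, z up. On its middle a grey collar: ring 56 mm across up to 114 mm above the bench, then a stem 35 mm across with a flange at its top, 132 mm above the bench.
- neck (a point): Centre of the collar's top plane, 132 mm above the bench; axes as the canister's. The cap's lugs enter when its bar points 0.55 rad counterclockwise (from above) of this x axis, give or take up to 0.75 rad: the collar was screwed on at an angle that is not measured. Half a turn more is the same. The canister does not move; the collar gives very little.
- flange (a point): Centre of the flange's underside, 4 mm below the collar's top. The flange is 48 mm across with two opposite gaps 47 degrees wide (a lug has 6 degrees of play each way). Off the gaps the lugs rest on the flange, cap underside 2 mm below the collar's top; over the gaps the cap goes 3 mm lower before it meets the seal. Gaps can be seen from above.
- locked (a point): Where the cap's origin is when locked, on the axis 10 mm below the collar's top. Pressed past the ridge, not to the bottom (see seal), it turns clockwise 1.0 to 1.4 rad from where it went in, to a stop (0.15 N m of twist there is plenty); let go there, the seal lifts the lugs into pockets under the flange. Turned the other way it is blocked within 0.3 rad. Unlocked, the seal pushes it up again.
- seal (a joint): Sprung black stud, 18 mm across, in the neck: how far it is pushed down, m. 0: free, its top 11.5 mm above the collar's top; 0.005: cap locked; over 0.0075: lugs below the ridge that guards the pockets; 0.0115: cap's roof hard on the stem. It pushes up with 3 N at 0 and 0.9 N more per mm (10 N at the ridge, 13 N at the bottom).
- dishes: stack of two clear covered petri dishes, 94 mm across, 30 mm high; origin at the centre of its underside
- screwcap: plain black round screw cap without a bar, 54 mm across, 22 mm high; not the one to use; origin at the centre of its underside
- bottle_a: glass reagent bottle with a blue cap, 70 mm across, 150 mm high; origin at the centre of its underside
- bottle_b: glass reagent bottle with a blue cap, 60 mm across, 120 mm high; origin at the centre of its underside
- beaker: empty glass beaker, 64 mm across, 75 mm high; origin at the centre of its underside
- timer: flat white bench timer, 65 x 65 x 22 mm; origin at the centre of its underside

How it is judged:
By the outcome, as a careful person would: the job done as asked, in the order asked, and still so for the second after the job is handed in, with the robot touching nothing.
It also fails if it takes over 72 s, if anything falls off the work surface, if the arm or the gripper's body presses on something with over 40 N, if the wrist force passes 120 N, or if a joint passes its speed limit or range.

## Working session

There is one attempt and no reset: what is moved stays moved. The work goes in short steps, Python scripts to look and compute and a shell command to move; the robot and the scene stay as the last step left them, time stands still between calls to the robot, and variables do not carry over. Pictures are saved under pics/ and viewed, about 8 in all and at most 12, crops included, and the job is handed in when it is done.

```bash
mkdir -p pics; ls; cat > h.py <<'E'
import numpy as np, cv2
from rig import *
def save(name,fn,crop=None,scale=1):
    im=camera(name)[:,:,::-1].copy()
    cv2.imwrite('pics/raw_'+fn,im)
    if crop: x0,y0,x1,y1=crop; im=im[y0:y1,x0:x1]
    if scale!=1: im=cv2.resize(im,None,fx=scale,fy=scale,interpolation=cv2.INTER_CUBIC)
    cv2.imwrite('pics/'+fn,im)
def ray(name,u,v,z):
    c=get_calibration(name);R=np.array(c['R']);t=np.array(c['t'])
    d=R.T@np.array([(u-c['cx'])/c['fx'],(v-c['cy'])/c['fy'],1]);o=-R.T@t
    return o+d*(z-o[2])/d[2]
def proj(name,X):
    c=get_calibration(name);p=np.array(c['R'])@np.array(X)+np.array(c['t'])
    return c['fx']*p[0]/p[2]+c['cx'],c['fy']*p[1]/p[2]+c['cy']
E
python3 - <<'E'
from h import *
save('top','top1.png'); 
np.set_printoptions(precision=4,suppress=True)
for n in ['cap','canister','screwcap','seal','dishes','bottle_a','beaker','timer']:
    for d in search_frame(n,'top')[:3]: print(n,round(d['p'],2),np.array(d['at']),proj('top',d['at']))
o=get_obs(); print(o)
c=get_calibration('top');print(c['fx'],-np.array(c['R']).T@np.array(c['t']))
E
```

```text
pics
cap 0.91 [0.4672 0.2583 0.023 ] (np.float64(189.59132405897833), np.float64(310.69853083387096))
canister 0.78 [ 0.5224 -0.135   0.0988] (np.float64(375.61551614557925), np.float64(288.452641127485))
canister 0.54 [0.4684 0.2576 0.0225] (np.float64(189.99860494263265), np.float64(310.15136422995846))
canister 0.45 [0.6414 0.3284 0.1015] (np.float64(151.0547571953093), np.float64(224.40446286276457))
screwcap 0.94 [0.456  0.1165 0.0244] (np.float64(254.6872565936152), np.float64(317.69170455910717))
seal 0.65 [ 0.526  -0.1364  0.1405] (np.float64(378.871921794086), np.float64(285.6346570272584))
dishes 0.91 [0.587  0.1505 0.0289] (np.float64(241.26897324780631), np.float64(256.7700657720847))
bottle_a 0.81 [ 0.7366 -0.0744  0.0805] (np.float64(347.2186965575674), np.float64(186.5962994853588))
bottle_a 0.8 [0.6395 0.3301 0.1008] (np.float64(150.2783296519202), np.float64(225.35180650320262))
timer 0.9 [ 0.606  -0.3896  0.0235] (np.float64(488.40941312358177), np.float64(254.9420470986653))
{'time': 0.45, 'q': array([ 1.0985,  0.5276,  1.4328, -0.    ,  1.1814, -0.1785]), 'joint_velocities': array([-0.0004, -0.0015, -0.0007, -0.0005,  0.0002, -0.0001]), 'joint_torque': array([ -0.0002, -43.9541, -17.6726,   0.0633,   0.0522,  -0.0001]), 'position': array([0.1809, 0.5982, 0.2445]), 'tool_rot': array([ 0.1464,  0.9892, -0.0001, -0.    ]), 'ft_force': array([0.0559, 0.9014, 0.591 ]), 'moment': array([ 0.0557, -0.0117, -0.0326]), 'grip_width': 0.08662321082405282}
519.2027295739999 [ 0.4703 -0.0116  1.1543]
```

View pics/top1.png

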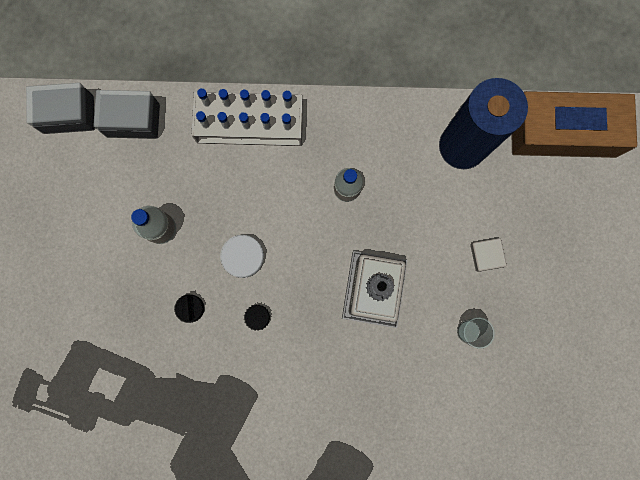

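The top view shows the cap with its bar at (189,308), the plain screw cap at (257,317), and the canister at (375,287) with its collar at (380,286). Next I'll enlarge the cap and the collar.

```bash
python3 - <<'E'
from h import *
im=cv2.imread('pics/raw_top1.png')
a=im[285:335,165:215]; b=im[240:335,330:425]
a=cv2.convertScaleAbs(a,alpha=4,beta=0)
a=cv2.resize(a,(400,400),interpolation=cv2.INTER_CUBIC); b=cv2.resize(b,(400,400),interpolation=cv2.INTER_CUBIC)
cv2.imwrite('pics/crop1.png',np.hstack([a,b]))
E
```

```text
(no output)
```

View pics/crop1.png

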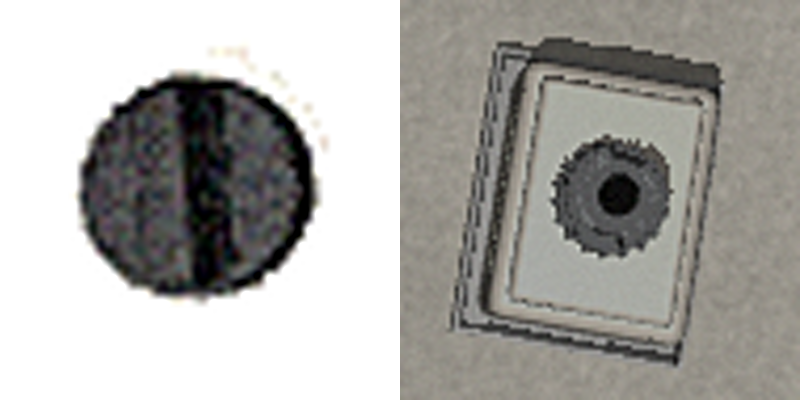

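The left crop shows the cap, its bar within a few degrees of world x. The right crop shows the canister's long side about 9° clockwise of world x. I'll fly over the cap for a wrist view.

```bash
python3 -m jog '[{"grip":0,"travel":[3,-3.6,0],"twist":2},{"grip":0,"travel":[3,-3.6,0],"twist":2},{"grip":0,"travel":[3,-3.6,0],"twist":2},{"grip":0,"travel":[3,-3.6,0],"twist":2},{"grip":0,"travel":[3,-3.6,0],"twist":2},{"grip":0,"travel":[3,-3.6,0],"twist":2},{"grip":0,"travel":[3,-3.6,0],"twist":2},{"grip":0,"travel":[3,-3.6,0],"twist":2}]' 
python3 -m jog '[{"grip":0,"travel":[2.3,-2.6,-2],"twist":0},{"grip":0,"travel":[2.3,-2.6,-2],"twist":0},{"grip":0,"travel":[0,0,-1],"twist":0},{"grip":0,"travel":[0,0,0],"twist":0}]'
python3 - <<'E'
from h import *
np.set_printoptions(precision=4,suppress=True)
o=get_obs(); print(o['time'],o['position'],o['tool_rot'],o['q'])
print({k:np.array(v) for k,v in get_calibration('wrist').items()})
save('wrist','w1.png')
for d in search_frame('cap','wrist')[:2]: print(d)
for d in search_frame('bar_top','wrist')[:2]: print(d)
print(ray('top',189.75,308.4,0.0205))
E
```

```text
time: 1.25
position: [0.422, 0.3087, 0.2449]
tool_rot: [0.007, 1.0, 0.0, 0.0]
ft_force: [0.1, 0.4, -0.0]
grip_width: 0.087
time: 1.65
position: [0.4662, 0.2573, 0.1931]
tool_rot: [0.008, 1.0, -0.0, -0.002]
ft_force: [-0.8, 0.8, 0.3]
grip_width: 0.087
1.65 [0.4662 0.2573 0.1931] [ 0.0084  1.     -0.0004 -0.002 ] [ 0.294   0.4757  1.7147  0.0005  0.9551 -1.2602]
{'fx': array(371.6483), 'fy': array(371.6483), 'cx': array(318.7008), 'cy': array(243.1301), 'T_tool_cam': array([[-0.001 , -0.9692, -0.2462,  0.067 ],
       [ 1.    , -0.0009, -0.0007, -0.0001],
       [ 0.0005, -0.2462,  0.9692, -0.1403],
       [ 0.    ,  0.    ,  0.    ,  1.    ]])}
{'at': [0.4726, 0.2652, 0.018], 'p': 0.87}
{'at': [0.6371, 0.3605, 0.1121], 'p': 0.29}
{'at': [0.4691, 0.2611, 0.0222], 'p': 0.92}
[0.4722 0.2588 0.0205]
```

View pics/w1.png

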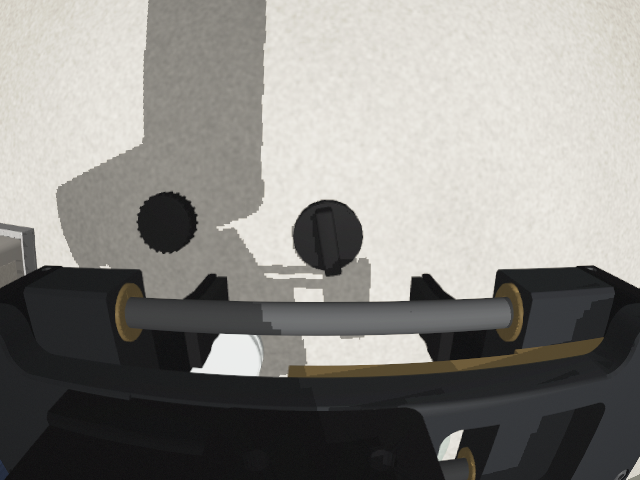

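The wrist view shows the cap at (328,236), with the bar running from about (320,208) to (334,272). I'll segment the bar top for its position and angle.

```bash
cat >> h.py <<'E'
from scipy.spatial.transform import Rotation as Ro
def wray(u,v,z,pos,q):
    c=get_calibration('wrist');T=np.array(c['T_tool_cam'])
    x,y=u-c['cx'],v-c['cy'];r=np.hypot(x,y);th=r/c['fx'];d=np.array([np.sin(th)*x/max(r,1e-9),np.sin(th)*y/max(r,1e-9),np.cos(th)])
    R=Ro.from_quat(q).as_matrix();d=R@T[:3,:3]@d;o=np.array(pos)+R@T[:3,3]
    return o+d*(z-o[2])/d[2]
E
python3 - <<'E'
from h import *
im=cv2.imread('pics/raw_w1.png')[190:285,285:375]
im=cv2.convertScaleAbs(im,alpha=4)
im=cv2.resize(im,None,fx=6,fy=6,interpolation=cv2.INTER_CUBIC)
cv2.imwrite('pics/c2.png',im)
E
```

```text
(no output)
```

View pics/c2.png

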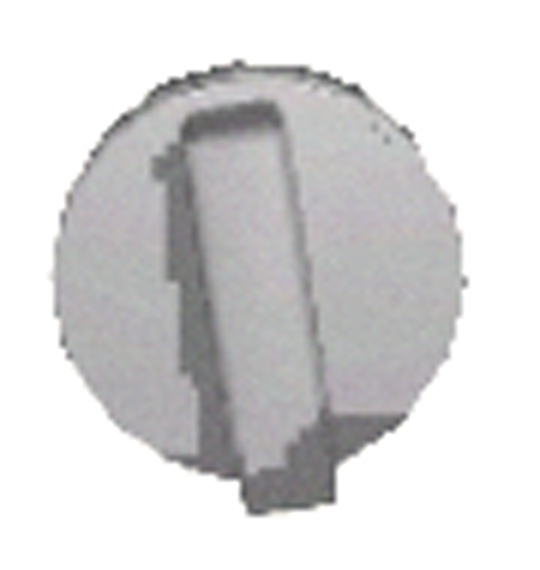

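```bash
python3 - <<'E'
from h import *
np.set_printoptions(precision=4,suppress=True)
pos=[0.4662,0.2573,0.1931];q=[0.0084,1,-0.0004,-0.002]
P=[wray(285+x/6,190+y/6,.0465,pos,q) for x,y in [(190,145),(283,130),(248,512),(335,500)]]
print(np.array(P),np.mean(P,0))
a=(P[2]+P[3])/2-(P[0]+P[1])/2
print(np.linalg.norm(a),np.degrees(np.arctan2(a[1],a[0])))
print([wray(285+x/6,190+y/6,.0205,pos,q) for x,y in [(55,270),(465,270),(260,75)]])
R=Ro.from_quat(q).as_matrix();print(R)
E
```

```text
[[0.4481 0.2556 0.0465]
 [0.4463 0.2677 0.0465]
 [0.4987 0.2625 0.0465]
 [0.4972 0.2744 0.0465]] [0.4726 0.265  0.0465]
0.05117990000357921 7.600696482357648
[array([0.4704, 0.2355, 0.0205]), array([0.4714, 0.2947, 0.0205]), array([0.4426, 0.2654, 0.0205])]
[[-0.9999  0.0168 -0.004 ]
 [ 0.0168  0.9999 -0.0008]
 [ 0.004  -0.0008 -1.    ]]
```

Bar centre is (0.472, 0.265) at 7.6°, and its measured length of 51 mm fits the given size. Now I'll grasp.

```bash
python3 -m jog '[{"grip":0,"travel":[0.6,0.75,0],"twist":8.5},{"grip":0,"travel":[0,0,-4.5],"twist":0},{"grip":0,"travel":[0,0,-4.5],"twist":0},{"grip":0,"travel":[0,0,-4],"twist":0},{"grip":0,"travel":[0,0,-1.5],"twist":0},{"grip":0,"travel":[0,0,0],"twist":0}]' 45
python3 - <<'E'
from h import *
o=get_obs(); print(o['position'],Ro.from_quat(o['tool_rot']).as_matrix()[:,1],o['q'][5])
save('wrist','w2.png')
E
```

```text
time: 2.4
position: [0.4711, 0.2665, 0.048]
tool_rot: [-0.068, 0.998, -0.0, -0.002]
ft_force: [-0.7, 0.9, 0.2]
grip_width: 0.0868
[0.47110465 0.26645547 0.04798536] [-1.35398781e-01  9.90791006e-01 -5.93306187e-04] -1.3985983799133963
```

View pics/w2.png

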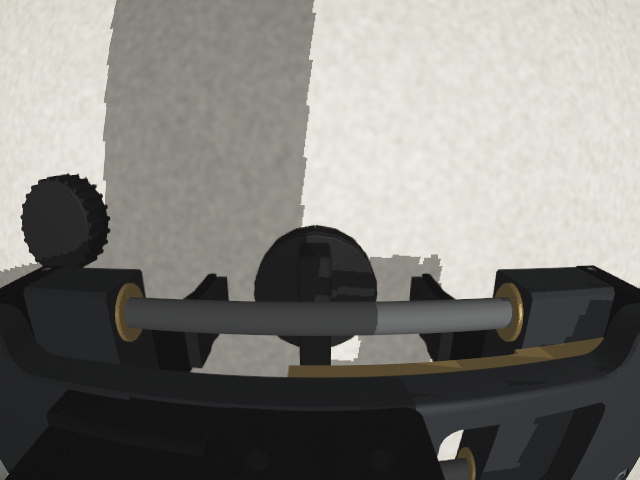

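The bar stands upright between the fingers, at about (315,290) with pads at 213 and 425, so it's centred. I'll drop the last 2 mm, close and lift.

```bash
python3 -m jog '[{"grip":0,"travel":[0,0,-0.15],"twist":0},{"grip":255,"travel":[0,0,0],"twist":0},{"grip":255,"travel":[0,0,0],"twist":0},{"grip":255,"travel":[0,0,0],"twist":0},{"grip":255,"travel":[0,0,0],"twist":0},{"grip":255,"travel":[0,0,0],"twist":0},{"grip":255,"travel":[0,0,0],"twist":0},{"grip":255,"travel":[0,0,0],"twist":0}]' 45
```

```text
time: 3.25
position: [0.473, 0.2656, 0.048]
tool_rot: [-0.067, 0.998, -0.0, -0.0]
ft_force: [0.8, 0.1, 0.9]
grip_width: 0.0393
```

```bash
python3 -m jog '[{"grip":255,"travel":[0,0,0],"twist":0},{"grip":255,"travel":[0,0,0],"twist":0},{"grip":255,"travel":[0,0,0],"twist":0},{"grip":255,"travel":[0,0,0],"twist":0},{"grip":255,"travel":[0,0,0],"twist":0},{"grip":255,"travel":[0,0,0],"twist":0}]' 45; python3 -c "
from h import *
o=get_obs();print(o['position'],o['ft_force'],o['moment'],o['grip_width'])"
```

```text
time: 3.85
position: [0.4729, 0.2657, 0.048]
tool_rot: [-0.067, 0.998, -0.0, -0.0]
ft_force: [0.1, -0.0, -0.5]
grip_width: 0.0139
[0.47292389 0.26569083 0.04798912] [ 0.09867663 -0.01266956 -0.48787795] [-0.00521347  0.0143835  -0.01438277] 0.013852648877277376
```

```bash
python3 -m jog '[{"grip":255,"travel":[0,0,4.5],"twist":0},{"grip":255,"travel":[0,0,4.9],"twist":0},{"grip":255,"travel":[0.3,-1,4.8],"twist":0},{"grip":255,"travel":[0.7,-2.5,4],"twist":0},{"grip":255,"travel":[1.3,-4,2.5],"twist":0},{"grip":255,"travel":[1.5,-4.7,0],"twist":0},{"grip":255,"travel":[1.5,-4.7,0],"twist":0},{"grip":255,"travel":[1.5,-4.7,0],"twist":0}]' 45
python3 -m jog '[{"grip":255,"travel":[1.5,-4.7,0],"twist":0},{"grip":255,"travel":[1.5,-4.7,0],"twist":0},{"grip":255,"travel":[1.5,-4.5,0],"twist":0},{"grip":255,"travel":[1.5,-4.5,0],"twist":0},{"grip":255,"travel":[0,0,0],"twist":0},{"grip":255,"travel":[0,0,0],"twist":0}]'
python3 - <<'E'
from h import *
np.set_printoptions(precision=5,suppress=True)
o=get_obs(); print(repr(o['position']),repr(o['tool_rot']),o['q'],o['ft_force'],o['moment'])
save('wrist','w3.png')
for d in search_frame('seal','wrist')[:2]: print(d)
for u,v,z in [(380.3,286.3,.123),(382.2,285.8,.1435)]: print(ray('top',u,v,z))
E
```

```text
time: 4.65
position: [0.541, 0.0481, 0.2555]
tool_rot: [-0.067, 0.998, 0.0, 0.0]
ft_force: [0.7, 0.3, -0.1]
grip_width: 0.0139
time: 5.25
position: [0.6005, -0.1353, 0.2543]
tool_rot: [-0.066, 0.998, 0.001, -0.001]
ft_force: [0.0, 0.3, -1.1]
grip_width: 0.0137
array([ 0.60048, -0.13527,  0.25428]) array([-0.06554,  0.99785,  0.00064, -0.00071]) [-0.40314  0.50482  1.44554  0.00053  1.19307 -2.1053 ] [ 0.02869  0.26988 -1.14188] [ 0.07171  0.02543 -0.03771]
{'at': [0.5282, -0.141, 0.1406], 'p': 0.83}
[ 0.52572 -0.1414   0.123  ]
[ 0.52569 -0.1425   0.1435 ]
```

View pics/w3.png

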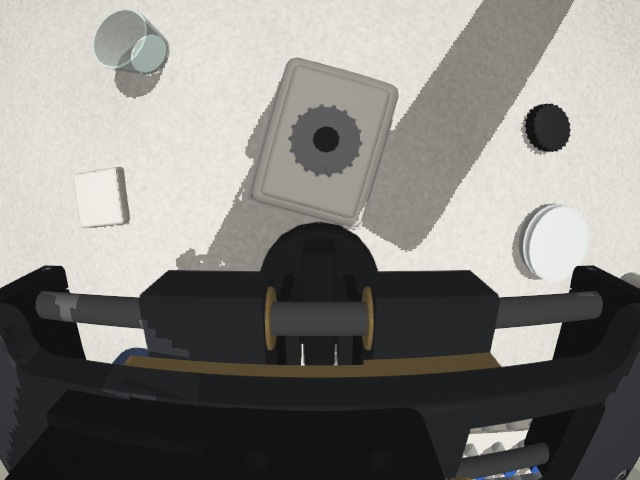

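The wrist view shows the cap held straight and the collar at (326,140), its seal dark in the middle. I'll enlarge the collar to find the gaps.

```bash
python3 - <<'E'
from h import *
im=cv2.imread('pics/raw_w3.png')[98:182,284:368]
im=np.clip((im.astype(float)-15)*2.6,0,255).astype(np.uint8)
im=cv2.resize(im,None,fx=7,fy=7,interpolation=cv2.INTER_CUBIC)
cv2.imwrite('pics/c3.png',im)
E
```

```text
(no output)
```

View pics/c3.png

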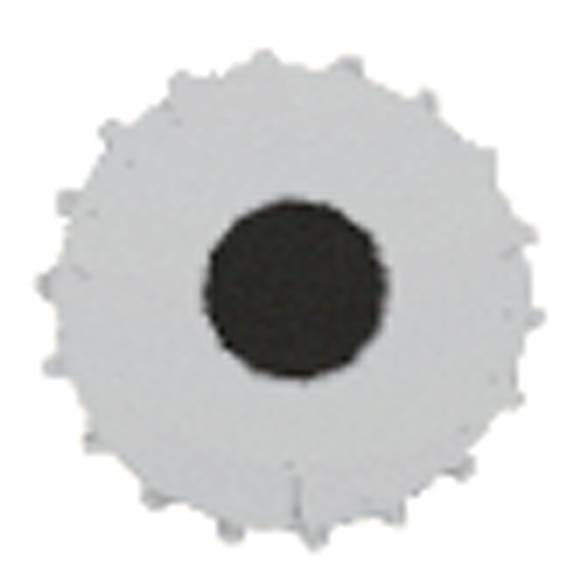

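```bash
python3 - <<'E'
from h import *
a=cv2.imread('pics/raw_top1.png')[268:304,362:398].astype(float)
a=np.clip((a-20)*2.2,0,255).astype(np.uint8)
a=cv2.resize(a,(400,400),interpolation=cv2.INTER_CUBIC)
save('scene','sc.png'); s=cv2.imread('pics/raw_sc.png')
u,v=map(int,proj('scene',[.526,-.141,.125])); print(u,v)
b=s[max(v-30,0):v+30,max(u-30,0):u+30].astype(float)
b=np.clip((b-20)*2,0,255).astype(np.uint8)
b=cv2.resize(b,(400,400),interpolation=cv2.INTER_CUBIC)
cv2.imwrite('pics/c4.png',np.hstack([a,b]))
E
```

```text
273 210
```

View pics/c4.png

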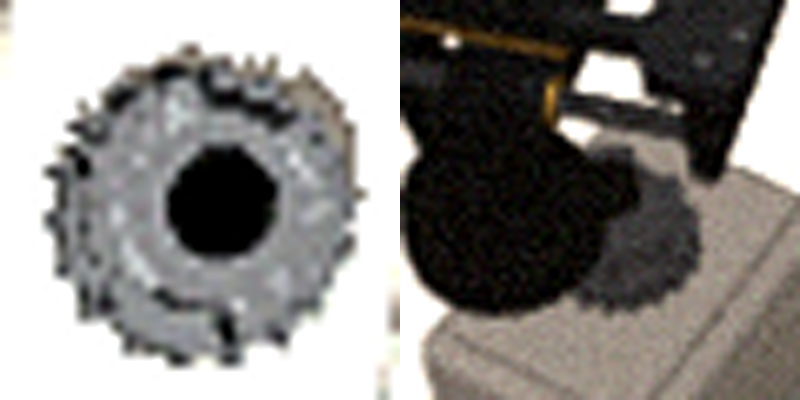

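The left crop shows the gaps, with dark arcs at the upper right and lower left. One gap edge lies near +7°, agreeing with the line in the wrist view, so the gap centre is about −16.5°. That is inside the allowed band. Next I'll work out the neck position and how the cap sits in the hand, both from the wrist image.

```bash
python3 - <<'E'
from h import *
np.set_printoptions(precision=4,suppress=True)
pos=np.array([0.60048,-0.13527,0.25428]);q=[-0.06554,0.99785,0.00064,-0.00071]
M=Ro.from_quat(q).as_matrix()
print('seal',wray(326.3,139.4,.1435,pos,q))
print('collar',wray(325.9,140.4,.114,pos,q),wray(325.9,140.4,.132,pos,q))
# cap front edge: segment contour
im=cv2.imread('pics/raw_w3.png').max(2)
for u in (300,310,318,326,336):
    col=im[180:260,u].astype(int); v=180+int(np.argmin(np.diff(col)))+.5+.5
    X=wray(u,v,pos[2]-.048,pos,q); print(u,v,M.T@(X-pos))
for v in (255,262):
    row=im[v].astype(int); 
    l=np.where(row[220:320]<60)[0][0]+220; r=np.where(row[320:420]<60)[0][-1]+320
    for u in(l-.5,r+.5):
        print(v,u,M.T@(wray(u,v,pos[2]-.048,pos,q)-pos),M.T@(wray(u,v,pos[2]-.0275,pos,q)-pos))
E
```

```text
seal [ 0.5257 -0.1401  0.1435]
collar [ 0.5255 -0.1398  0.114 ] [ 0.526  -0.1401  0.132 ]
300 225.0 [ 0.0288 -0.0099  0.048 ]
310 223.0 [ 0.0299 -0.0047  0.048 ]
318 222.0 [ 0.0304 -0.0006  0.048 ]
326 223.0 [0.0299 0.0035 0.048 ]
336 225.0 [0.0288 0.0087 0.0481]
255 266.5 [ 0.0127 -0.028   0.048 ] [ 0.0186 -0.0249  0.0275]
255 371.5 [0.0126 0.0278 0.0481] [0.0185 0.0247 0.0276]
262 262.5 [ 0.0088 -0.0303  0.048 ] [ 0.0151 -0.027   0.0275]
262 374.5 [0.0087 0.0295 0.0481] [0.0151 0.0263 0.0276]
```

```bash
python3 -m jog '[{"grip":255,"travel":[-3.7,-0.25,0],"twist":-8},{"grip":255,"travel":[-3.75,-0.25,0],"twist":-8},{"grip":255,"travel":[0,0,-3],"twist":-8},{"grip":255,"travel":[0,0,-2.5],"twist":0},{"grip":255,"travel":[0,0,0],"twist":0},{"grip":255,"travel":[0,0,0],"twist":0}]' 45
cat >> h.py <<'E'
def st():
    o=get_obs();y=Ro.from_quat(o['tool_rot']).as_matrix()[:,1]
    print(o['time'],'pos',o['position'].round(4),'bar',round(np.degrees(np.arctan2(y[1],y[0]))-90,2),'F',o['ft_force'].round(1),'M',o['moment'].round(3),'q6',o['q'][5].round(2),'w',round(o['grip_width'],4))
E
python3 -c "
from h import *
st()"
```

```text
time: 6.0
position: [0.5265, -0.1382, 0.2004]
tool_rot: [0.141, 0.99, 0.0, -0.0]
ft_force: [0.4, -0.2, -0.9]
grip_width: 0.0135
6.0 pos [ 0.5265 -0.1382  0.2004] bar -16.23 F [ 0.4 -0.2 -0.9] M [-0.    -0.039 -0.027] q6 -1.75 w 0.0135
```

```bash
python3 -m jog '[{"grip":255,"travel":[-0.07,-0.2,-1],"twist":0},{"grip":255,"travel":[0,0,-0.8],"twist":0},{"grip":255,"travel":[0,0,0],"twist":0},{"grip":255,"travel":[0,0,0],"twist":0}]' 45
python3 - <<'E'
from h import *
st(); save('scene','sc2.png',(213,130,373,250),4)
E
```

```text
time: 6.4
position: [0.5258, -0.1413, 0.182]
tool_rot: [0.142, 0.99, 0.0, -0.0]
ft_force: [-0.4, 0.1, -0.8]
grip_width: 0.0134
6.4 pos [ 0.5258 -0.1413  0.182 ] bar -16.33 F [-0.4  0.1 -0.8] M [ 0.009 -0.047  0.018] q6 -1.75 w 0.0134
```

View pics/sc2.png

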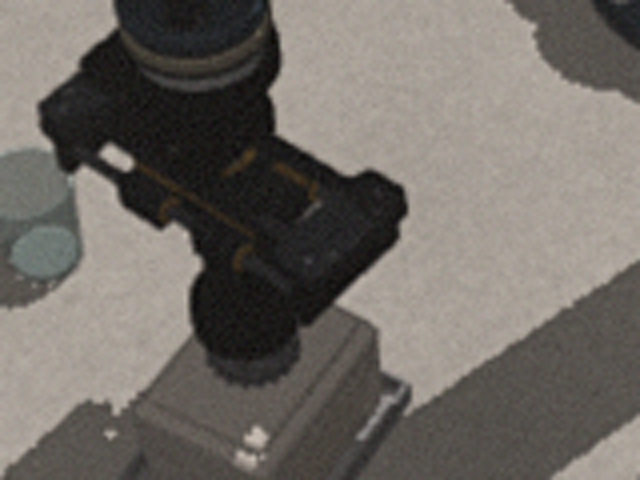

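The cap sits centred over the collar in the scene view. I'll lower it gently and watch the force.

```bash
python3 -m jog '[{"grip":255,"travel":[0,0.05,-0.2],"twist":0},{"grip":255,"travel":[0,0,-0.2],"twist":0},{"grip":255,"travel":[0,0,-0.1],"twist":0},{"grip":255,"travel":[0,0,-0.1],"twist":0},{"grip":255,"travel":[0,0,0],"twist":0}]' 45; python3 -c "
from h import *
st()"
```

```text
time: 6.95
position: [0.5257, -0.1408, 0.1759]
tool_rot: [0.142, 0.99, 0.0, -0.0]
ft_force: [0.1, 0.5, -0.7]
grip_width: 0.0138
6.95 pos [ 0.5257 -0.1408  0.1759] bar -16.33 F [ 0.1  0.5 -0.7] M [ 0.012  0.016 -0.015] q6 -1.75 w 0.0138
```

No contact force 2 mm below flange-rest height, so the lugs are entering the gaps. I'll go on down to the seal.

```bash
python3 -m jog '[{"grip":255,"travel":[0,0,-0.1],"twist":0},{"grip":255,"travel":[0,0,-0.1],"twist":0},{"grip":255,"travel":[0,0,-0.1],"twist":0},{"grip":255,"travel":[0,0,0],"twist":0}]' 45; python3 -c "
from h import *
st()"
```

```text
time: 7.35
position: [0.5259, -0.1409, 0.1734]
tool_rot: [0.142, 0.99, -0.0, 0.0]
ft_force: [-0.7, -0.1, 3.9]
grip_width: 0.0139
7.35 pos [ 0.5259 -0.1409  0.1734] bar -16.33 F [-0.7 -0.1  3.9] M [ 0.089  0.157 -0.   ] q6 -1.75 w 0.0139
```

```bash
python3 -m jog '[{"grip":255,"travel":[0,0,-0.15],"twist":0},{"grip":255,"travel":[0,0,-0.15],"twist":0},{"grip":255,"travel":[0,0,-0.15],"twist":0},{"grip":255,"travel":[0,0,-0.15],"twist":0},{"grip":255,"travel":[0,0,0],"twist":0}]' 45; python3 -c "
from h import *
st()"
```

```text
time: 7.85
position: [0.5259, -0.1409, 0.1677]
tool_rot: [0.142, 0.99, -0.0, 0.0]
ft_force: [-1.8, 0.2, 8.9]
grip_width: 0.0136
7.85 pos [ 0.5259 -0.1409  0.1677] bar -16.33 F [-1.8  0.2  8.9] M [0.14  0.345 0.015] q6 -1.75 w 0.0136
```

Fz fits the seal law at about 7.3 mm. I'll press 2 mm more, past the ridge, then begin turning clockwise.

```bash
python3 -m jog '[{"grip":255,"travel":[0,0,-0.1],"twist":0},{"grip":255,"travel":[0,0,-0.1],"twist":0},{"grip":255,"travel":[0,0,0],"twist":0},{"grip":255,"travel":[0,0,0],"twist":-4},{"grip":255,"travel":[0,0,0],"twist":-4},{"grip":255,"travel":[0,0,0],"twist":-4},{"grip":255,"travel":[0,0,0],"twist":0}]' 45; python3 -c "
from h import *
st()"
```

```text
time: 8.55
position: [0.5267, -0.1413, 0.1663]
tool_rot: [0.245, 0.969, -0.0, 0.001]
ft_force: [-0.1, 0.8, 9.4]
grip_width: 0.0135
8.55 pos [ 0.5267 -0.1413  0.1663] bar -28.4 F [-0.1  0.8  9.4] M [ 0.057  0.255 -0.024] q6 -1.54 w 0.0135
```

```bash
python3 -m jog '[{"grip":255,"travel":[0,0,-0.07],"twist":-4},{"grip":255,"travel":[0,0,0],"twist":-5},{"grip":255,"travel":[0,0,0],"twist":-5},{"grip":255,"travel":[0,0,0],"twist":-5},{"grip":255,"travel":[0,0,0],"twist":-5},{"grip":255,"travel":[0,0,0],"twist":0}]' 45; python3 -c "
from h import *
st()"
```

```text
time: 9.15
position: [0.5272, -0.1417, 0.1659]
tool_rot: [0.442, 0.897, -0.0, 0.002]
ft_force: [-0.7, -0.2, 10.1]
grip_width: 0.0138
9.15 pos [ 0.5272 -0.1417  0.1659] bar -52.41 F [-0.7 -0.2 10.1] M [-0.098  0.197 -0.015] q6 -1.12 w 0.0138
```

```bash
python3 -m jog '[{"grip":255,"travel":[0,0,0],"twist":-4},{"grip":255,"travel":[0,0,0],"twist":-4},{"grip":255,"travel":[0,0,0],"twist":-4},{"grip":255,"travel":[0,0,0],"twist":-2},{"grip":255,"travel":[0,0,0],"twist":0}]' 45; python3 -c "
from h import *
st()"
python3 -m jog '[{"grip":255,"travel":[0,0,0],"twist":-2},{"grip":255,"travel":[0,0,0],"twist":-2},{"grip":255,"travel":[0,0,0],"twist":0}]' 45; python3 -c "
from h import *
st()"
```

```text
time: 9.65
position: [0.5272, -0.1417, 0.1659]
tool_rot: [0.547, 0.837, 0.0, 0.002]
ft_force: [-1.0, -1.1, 10.3]
grip_width: 0.0135
9.65 pos [ 0.5272 -0.1417  0.1659] bar -66.36 F [-1.  -1.1 10.3] M [-0.12   0.204  0.035] q6 -0.88 w 0.0135
time: 9.95
position: [0.5272, -0.1417, 0.1659]
tool_rot: [0.576, 0.817, 0.0, 0.002]
ft_force: [-0.8, -0.5, 10.0]
grip_width: 0.0141
9.95 pos [ 0.5272 -0.1417  0.1659] bar -70.36 F [-0.8 -0.5 10. ] M [-0.088  0.203  0.031] q6 -0.81 w 0.0141
```

```bash
for i in 1; do python3 -m jog '[{"grip":255,"travel":[0,0,0],"twist":-1.5},{"grip":255,"travel":[0,0,0],"twist":-1.5},{"grip":255,"travel":[0,0,0],"twist":0}]' 45 >/dev/null; python3 -c "
from h import *
st()"; done
python3 -m jog '[{"grip":255,"travel":[0,0,0],"twist":-1.5},{"grip":255,"travel":[0,0,0],"twist":-1.5},{"grip":255,"travel":[0,0,0],"twist":0}]' 45 >/dev/null; python3 -c "
from h import *
st()"
```

```text
10.25 pos [ 0.5272 -0.1417  0.1659] bar -73.35 F [-0.   0.6 10.5] M [-0.126  0.285 -0.021] q6 -0.76 w 0.0135
10.55 pos [ 0.5272 -0.1418  0.1659] bar -76.35 F [-1.4 -0.3 10.6] M [-0.081  0.184  0.03 ] q6 -0.71 w 0.0139
```

```bash
python3 -m jog '[{"grip":255,"travel":[0,0,0],"twist":-1.5},{"grip":255,"travel":[0,0,0],"twist":-1.5},{"grip":255,"travel":[0,0,0],"twist":0}]' 45 >/dev/null; python3 -c "
from h import *
st()"
python3 -m jog '[{"grip":255,"travel":[0,0,0],"twist":-1.5},{"grip":255,"travel":[0,0,0],"twist":-1.5},{"grip":255,"travel":[0,0,0],"twist":0}]' 45 >/dev/null; python3 -c "
from h import *
st()"
```

```text
10.85 pos [ 0.5271 -0.1418  0.1659] bar -79.34 F [-2.3  0.7 10. ] M [-0.138  0.275 -0.009] q6 -0.65 w 0.0139
11.15 pos [ 0.5265 -0.1417  0.1658] bar -82.3 F [-2.2 -0.5 10.7] M [-0.14   0.497  0.156] q6 -0.6 w 0.0137
```

Mz has jumped to 0.156 N·m after about 66° of turning. I'll nudge 1° more to confirm it's the stop.

```bash
python3 -m jog '[{"grip":255,"travel":[0,0,0],"twist":-0.5},{"grip":255,"travel":[0,0,0],"twist":-0.5},{"grip":255,"travel":[0,0,0],"twist":0}]' 45 >/dev/null; python3 -c "
from h import *
st()"
```

```text
11.45 pos [ 0.5263 -0.1417  0.1658] bar -83.28 F [-3.  -0.8 11.1] M [-0.196  0.541  0.097] q6 -0.58 w 0.0136
```

```bash
python3 -m jog '[{"grip":255,"travel":[0,0,0],"twist":-0.7},{"grip":255,"travel":[0,0,0],"twist":-0.7},{"grip":255,"travel":[0,0,0],"twist":0}]' 45 >/dev/null; python3 -c "
from h import *
st()
save('wrist','w5.png')"
```

```text
11.75 pos [ 0.5258 -0.1416  0.1657] bar -84.67 F [-2.6 -0.6 11.5] M [-0.182  0.701  0.112] q6 -0.56 w 0.014
```

View pics/w5.png

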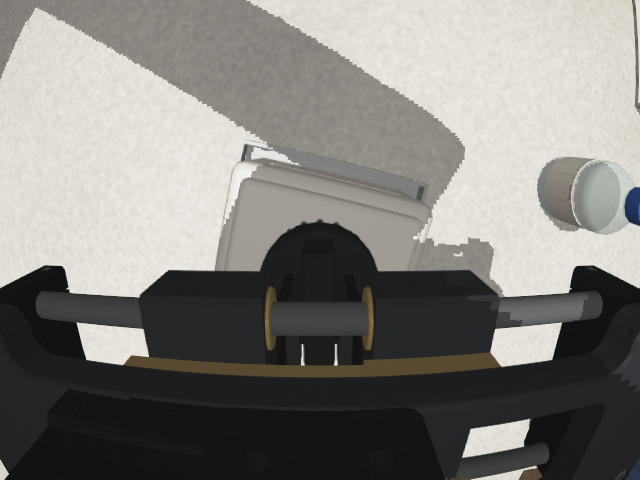

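The cap is still aligned in the jaws, with its centre at about (319,290), and the torque is rising slowly with a slight sideways drift. One lug has probably touched first, so I'll turn a little further.

```bash
python3 -m jog '[{"grip":255,"travel":[0,0,0],"twist":-0.8},{"grip":255,"travel":[0,0,0],"twist":-0.8},{"grip":255,"travel":[0,0,0],"twist":0}]' 45 >/dev/null; python3 -c "
from h import *
st()"
python3 -m jog '[{"grip":255,"travel":[0,0,0],"twist":-0.8},{"grip":255,"travel":[0,0,0],"twist":-0.8},{"grip":255,"travel":[0,0,0],"twist":0}]' 45 >/dev/null; python3 -c "
from h import *
st()"
```

```text
12.1 pos [ 0.5254 -0.1415  0.1657] bar -86.24 F [-4.1 -0.8 12.3] M [-0.187  0.828  0.25 ] q6 -0.53 w 0.0138
12.4 pos [ 0.5253 -0.1415  0.1657] bar -87.77 F [-4.  -0.6 12.8] M [-0.142  0.852  0.508] q6 -0.5 w 0.0139
```

Torque is 0.5 N·m, so this is the firm stop for both lugs. I'll ease back to a light twist, then let the seal lift the lugs into the pockets.

```bash
python3 -m jog '[{"grip":255,"travel":[0,0,0],"twist":1.2},{"grip":255,"travel":[0,0,0],"twist":0}]' 45 >/dev/null; python3 -c "
from h import *
st()"
python3 -m jog '[{"grip":255,"travel":[0,0,0.1],"twist":0},{"grip":255,"travel":[0,0,0.1],"twist":0},{"grip":255,"travel":[0,0,0.1],"twist":0},{"grip":255,"travel":[0,0,0.08],"twist":0},{"grip":255,"travel":[0,0,0],"twist":0}]' 45 >/dev/null; python3 -c "
from h import *
st()"
```

```text
12.6 pos [ 0.5253 -0.1414  0.1657] bar -86.6 F [-4.8  0.2 12.8] M [-0.23   0.887  0.208] q6 -0.53 w 0.0137
13.1 pos [ 0.5253 -0.1413  0.1681] bar -86.69 F [-3.5 -3.9  4.2] M [-0.794  0.784  0.252] q6 -0.52 w 0.014
```

```bash
python3 -m jog '[{"grip":255,"travel":[-0.1,-0.1,0],"twist":0},{"grip":255,"travel":[0,0,0.1],"twist":0},{"grip":255,"travel":[0,0,0],"twist":0}]' 45 >/dev/null; python3 -c "
from h import *
st()"
```

```text
13.4 pos [ 0.5252 -0.1415  0.1692] bar -86.74 F [-0.6 -0.8  3.9] M [-0.15   0.211  0.282] q6 -0.53 w 0.0138
```

```bash
python3 -m jog '[{"grip":255,"travel":[0,0,0.1],"twist":0},{"grip":255,"travel":[0,0,0],"twist":0}]' 45 >/dev/null; python3 -c "
from h import *
st()"
```

```text
13.6 pos [ 0.5251 -0.1415  0.17  ] bar -86.74 F [ 1.1 -0.1  0.8] M [-0.056 -0.086  0.283] q6 -0.53 w 0.0136
```

TCP height is 0.170, which is the locked height, and the flange now carries the seal force. Releasing.

```bash
python3 -m jog '[{"grip":120,"travel":[0,0,0],"twist":0},{"grip":120,"travel":[0,0,0],"twist":0},{"grip":120,"travel":[0,0,0],"twist":0},{"grip":120,"travel":[0,0,0],"twist":0},{"grip":120,"travel":[0,0,0],"twist":0},{"grip":120,"travel":[0,0,0],"twist":0}]' 45
python3 -m jog '[{"grip":120,"travel":[0,0,3],"twist":0},{"grip":120,"travel":[0,0,4],"twist":0},{"grip":120,"travel":[4.8,0,0],"twist":0},{"grip":120,"travel":[4.8,0,0],"twist":0},{"grip":120,"travel":[0,4.8,0],"twist":0},{"grip":120,"travel":[0,4.8,0],"twist":0},{"grip":120,"travel":[0,0,0],"twist":0},{"grip":120,"travel":[0,0,0],"twist":0}]'
python3 - <<'E'
from h import *
st()
save('scene','s9.png'); save('top','t9.png'); save('wrist','w9.png')
for c in('top','wrist','scene'):
  for n in('cap','bar_top'):
    for d in search_frame(n,c)[:1]: print(c,n,d)
s=cv2.imread('pics/raw_s9.png')[150:270,213:333]; t=cv2.imread('pics/raw_t9.png')[240:335,330:425]
cv2.imwrite('pics/c9.png',np.hstack([cv2.convertScaleAbs(cv2.resize(x,(400,400),interpolation=cv2.INTER_CUBIC),alpha=1.8) for x in(s,t)]))
E
```

```text
time: 14.2
position: [0.5247, -0.1418, 0.1701]
tool_rot: [0.687, 0.727, 0.0, -0.0]
ft_force: [0.1, -0.2, 0.5]
grip_width: 0.045
time: 15.0
position: [0.6206, -0.0445, 0.24]
tool_rot: [0.686, 0.728, -0.0, -0.0]
ft_force: [0.6, -1.2, 1.0]
grip_width: 0.046
15.0 pos [ 0.6206 -0.0445  0.24  ] bar -86.57 F [ 0.6 -1.2  1. ] M [-0.064  0.046 -0.007] q6 -0.31 w 0.046
top cap {'at': [0.5154, -0.1447, 0.143], 'p': 0.87}
top bar_top {'at': [0.5224, -0.1442, 0.1402], 'p': 0.74}
scene cap {'at': [0.4446, -0.3486, 0.0484], 'p': 0.58}
scene bar_top {'at': [0.5326, -0.1507, 0.1472], 'p': 0.63}
```

View pics/c9.png

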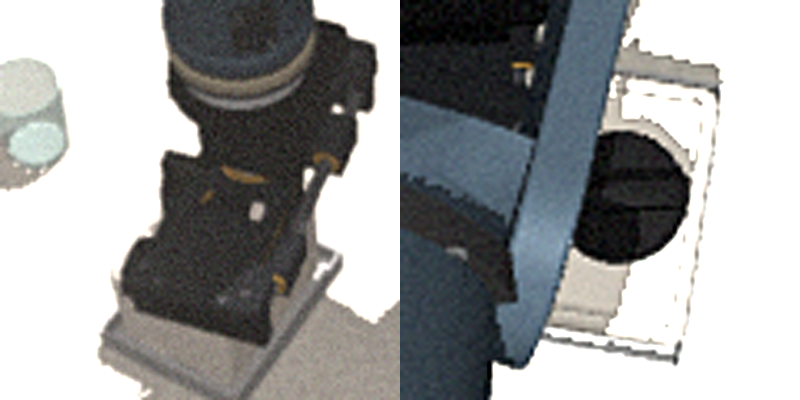

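The top view shows the cap on the neck with its bar crosswise at (640,190). The arm hides it in the scene view, so I'll clear the arm and make the last check.

```bash
python3 -m jog '[{"grip":120,"travel":[0,4.8,0],"twist":0},{"grip":120,"travel":[0,4.8,0],"twist":0},{"grip":120,"travel":[0,4.8,0],"twist":0},{"grip":120,"travel":[0,4.8,0],"twist":0},{"grip":120,"travel":[0,4.8,0],"twist":0},{"grip":120,"travel":[0,0,0],"twist":0},{"grip":120,"travel":[0,0,0],"twist":0}]' >/dev/null
python3 - <<'E'
from h import *
st()
save('scene','s10.png'); save('top','t10.png')
for c in('top','scene'):
  for n in('cap','bar_top','dishes','screwcap','timer'):
    for d in search_frame(n,c)[:1]: print(c,n,d)
s=cv2.imread('pics/raw_s10.png')[165:245,233:313]; t=cv2.imread('pics/raw_t10.png')[260:312,354:406]
# overlay predicted bar-top corners if locked (green) / popped up (red) at axis, bar angle -86.7
m=[]
for nm,img,(x0,y0,n) in(('scene',s,(233,165,80)),('top',t,(354,260,52))):
    k=400/n; im=cv2.convertScaleAbs(cv2.resize(img,(400,400),interpolation=cv2.INTER_CUBIC),alpha=2.6)
    raw=im.copy()
    for zt,col in((.1685,(0,255,0)),(.1735,(0,0,255))):
        a=np.radians(-86.7);e=np.array([np.cos(a),np.sin(a)]);f=np.array([-e[1],e[0]])
        P=[]
        for sx,sy in((1,1),(1,-1),(-1,-1),(-1,1)):
            xy=np.array([.5255,-.1412])+.027*sx*e+.007*sy*f
            u,v=proj(nm,[*xy,zt]);P.append([(u-x0+.5)*k,(v-y0+.5)*k])
        cv2.polylines(im,[np.int32(P)],True,col,1)
    m.append(np.hstack([raw,im]))
cv2.imwrite('pics/c10.png',cv2.resize(np.vstack(m),(600,600)))
E
```

```text
16.15 pos [0.6205 0.1951 0.24  ] bar -86.59 F [ 0.1 -0.  -0.1] M [-0.116  0.023  0.008] q6 0.07 w 0.0459
top cap {'at': [0.5159, -0.1386, 0.1454], 'p': 0.74}
top bar_top {'at': [0.5243, -0.1397, 0.1439], 'p': 0.61}
top dishes {'at': [0.5868, 0.1529, 0.0298], 'p': 0.67}
top screwcap {'at': [0.4577, 0.1173, 0.0244], 'p': 0.94}
top timer {'at': [0.6058, -0.3863, 0.0223], 'p': 0.65}
scene cap {'at': [0.5346, -0.1366, 0.1463], 'p': 0.82}
scene bar_top {'at': [0.5358, -0.1377, 0.142], 'p': 0.59}
scene dishes {'at': [0.5989, 0.1511, 0.0319], 'p': 0.72}
scene screwcap {'at': [0.4668, 0.1165, 0.0238], 'p': 0.86}
scene timer {'at': [0.6151, -0.3858, 0.0243], 'p': 0.75}
```

View pics/c10.png

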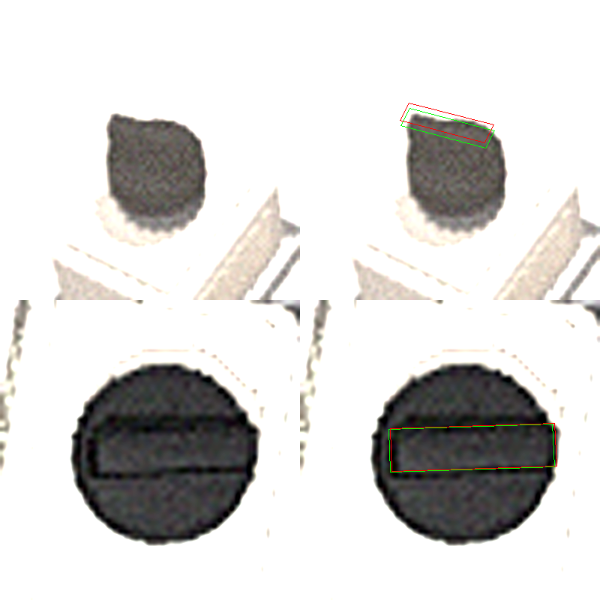

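```bash
python3 -c "
from h import *
st(); print(hand_in())"
```

```text
16.75 pos [0.6208 0.1938 0.2402] bar -86.77 F [-0.4 -0.7 -0.1] M [-0.13   0.034 -0.079] q6 0.07 w 0.0462
the job is handed in; nothing more can be done
None
```

The barred cap is on the canister and appears locked. I handed the job in at 16.8 s with the arm clear of everything.

- **Entry:** I set the cap over the neck with the bar at −16.3°. I took that angle from the gaps in the pictures, so I did not have to search by touch, and the lugs dropped in without resistance.
- **Press and turn:** I pressed it past the ridge, with 13 N at most. I then turned it clockwise about 70° until both lugs met the stop. One lug seems to have touched first, at about 66°.
- **Twist:** The twist peaked briefly at about 0.5 N·m, which I estimate at about 22 N on the lugs. That is more than the suggested 0.15 N·m but well under the 60 N limit. I eased it back to about 0.2 N·m.
- **Locking:** I let the cap rise to the locked height, where the upward force on the gripper fell to 0.8 N because the collar was holding the cap down. Then I let go.

**Last checks:** After release, both pictures showed the cap still on the neck with the bar at the stop angle. The scene picture fits the locked height, not a popped-up cap, but its calibration was a few millimetres off. The networks' cap positions differed between the two cameras by about 2 cm. I did not pull on the cap afterwards, so the locking rests on that force reading and the pictures. I rechecked the dishes, screw cap and timer, and in the top view they are where they were to within about 3 mm. I did not recheck the bottles and beaker.

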